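# Sound a heater-block well and lock the depth gauge

### The job

Gently stand the bridge depth gauge flat on the heater block, centred over the empty front well. Lower its rod until the tip just touches the bottom of the well, pressing only lightly, then fold the cam lever shut so that the reading is locked while the tip still rests on the bottom. Leave the gauge standing there and do not disturb the sample bottle and the timer.

Things in the scene. Friction and masses are not known exactly. Their poses are not given: they have to be found in the camera images.
- heater: Dry-block heater, fixed: pale housing 190 x 172 x 82 mm, bare aluminium block (110 x 130 mm) on top, its face 96 mm above the worktop. Origin: centre of the underside; x to its back (control panel looks to -x), y along the panel, z up. A row of four 18 mm tube wells runs along y at x = +50 mm; three hold tubes rising about 30 mm above the block. The front well: see well_mouth.
- well_mouth (a point): Centre of the mouth of the single 19 mm round well in front of the tube row (heater x = -7 mm, y = 0), level with the block's flat top. Its flat bottom lies 47 to 65 mm below this point: it differs each time and is not measured for you. It is hard: touch it slowly (about 10 mm/s) and never with more than 20 N.
- gauge: Bridge depth gauge, loose, about 0.7 kg, standing on its foot. Origin: centre of the foot's flat underside, below the rod; z up. Foot 26 (x) x 110 (y) x 12 mm; on it a body x -13 to 13, y -16 to 12, z 12 to 52 mm, with an 18 mm collar up to z = 56 mm. An 8 mm square depth rod slides up and down through them at x = y = 0.
- depth_rod (a joint): How far the rod is pushed down, m. 0 (start): drawn up to its stop, tip 2 mm above the foot's underside; lifting by the knob then lifts the whole gauge. At most 0.075. The rod drags with about 2 N and stays where it is left while unlocked.
- knob (a point): Centre of the round black knob on top of the rod, 18 mm diameter, 12 mm high; 144 mm above the foot's underside with the rod drawn up, and sinks with the rod; with the tip on the bottom it is still 21 to 39 mm above the collar.
- lock_lever (a joint): Cam lever turning about an upright pin at gauge x 0, y 14 mm. 0: folded along the body to the gauge's -x, rod clamped. Start 0.75 to 0.95 rad: swung out to +y, rod free. Bites from 0.5 rad on, needs up to 0.2 N m to shut, stays where left. Squeezing it (by the part within 15 mm of the pin) against the body's flat -y face, 36 mm away when shut, shuts it without shoving the gauge.
- lever_end (a point): Free end of the cam lever: a flat steel bar 36 mm long from the pin, 5 mm thick, 12 mm high, this point 34 mm from the pin, at mid height 44 mm above the foot's underside.
- sample_bottle2: Small sample bottle, 38 x 75 mm, on the worktop. Origin: centre of the underside.
- timer: Bench timer, 72 x 72 x 19 mm, flat on the worktop. Origin: centre of the underside.

How it is judged:
On the way, in this order (a step that is already met when the one before it is completed fails the run):
1. the gauge stands flat on the block, over the well (horizontal distance between gauge and well_mouth below 0.006 m and z of gauge in the frame of well_mouth between -0.002 and 0.002 m and angle between gauge's own z axis and vertical below 0.03 rad), for 0.2 s.
2. the rod's tip touches the bottom of the well, the foot still flat on the block (all of step 1 and contact force between depth_rod_c0 and well_insert_c0 above 0.3 N and value of joint depth_rod above 0.045 m), for 0.2 s.
3. the cam lever is folded shut with the tip still on the bottom (within 1 mm) (all of step 1 and z of depth_rod_c0 in the frame of well_insert below 0.069 m and value of joint depth_rod above 0.045 m and value of joint lock_lever below 0.15 rad), for 0.2 s.
At the end, for the whole second after the job is handed in: The gauge stands still, its foot flat on the block (within 2 mm and 1.7 degrees), centred within 6 mm over the well; the rod's tip rests on the bottom of the well (within 1 mm) and the cam lever is folded shut (within 0.15 rad) (all of step 3 and linear speed of gauge below 0.01 m/s); the robot touches nothing.
It fails at once if the rod is pressed on the bottom of the well with more than 20 N (contact force between depth_rod_c0 and well_insert_c0 above 20 N).
It fails at once if the sample bottle or the timer is moved by more than 20 mm (distance of any of sample_bottle2, timer from where it was at the start of the episode above 0.02 m).
It fails at once if the gauge is knocked or dropped on the heater with more than 60 N (contact force between gauge and heater above 60 N).
It also fails if it takes over 58 s, if anything falls off the work surface, if the arm or the gripper's body presses on something with over 40 N, if the wrist force passes 120 N, or if a joint passes its speed limit or range.

### The arm

A 7-joint arm with a two-finger parallel gripper is mounted at the origin on a cart in front of the work surface, level with it; the furniture and walls round the work are solid. World frame = base frame: x ahead of the robot, y to its left, z up, the work surface at z = 0. Lengths are in m, angles in rad, forces in N, time in s.
With the tool pointing down it reaches from about 0.4 to 0.85 m from the base axis. Payload 10.4 kg.
Tool frame: the origin (TCP) lies midway between the tips of the shut fingers; the grasp point (between the pads) lies 19 mm behind it; z points along the fingers, y is the line along which they close (so a half turn about z gives the same grasp; the last joint's range is limited). The gripper opens to 85 mm and grips with 20 to 120 N. Pads are 22 mm wide; open, the fingers measure 114 mm over their backs; the gripper's body (76 mm by 85 mm) begins 54 mm behind the grasp point. The pads swing forward as they close: fully open they stand 13 mm farther back than shut.
Start: joints at [-1.297, 0.332, -0.065, 1.46, 0.022, 1.35, -0.088], TCP at [0.183, 0.598, 0.231] pointing down, gripper open.
Joint ranges: [-2.6, 2.6], [-0.5, 2.12], [-1.47, 1.34], [0.16, 2.42], [-1.27, 4.41], [0.06, 2.06], [-2.6, 2.6]. Speed limits (rad/s): [2.22, 2.22, 2.79, 2.79, 3.14, 3.14, 3.14].

### API

Orientations are given as a unit quaternion [x, y, z, w].
In Python, from workcell import get_obs, camera, camera_params, hand_in gives the robot as it stands.
- The arm moves only by the tool carry_out, never from a script. Its argument "commands" is a list that holds one entry, the list of rows, each a list of 6 numbers: the shift along the tool's x, y, z in units of 40 mm (1.0 is 40 mm), then the turn, a rotation vector about the tool's x, y, z in units of 6 degrees (1.0 is 6 degrees). In form: [[[x, y, z, ax, ay, az], ...]]. A call has 1 to 20 rows; each row shifts and turns the commanded pose from where the row before left it, along the tool's axes as they then stand; what a row does not reach is not made up. A row lasts 1/12 s, in which the tool goes at most 41.7 mm and 7.16 degrees, less where a joint would pass 70% of its speed; a pose out of reach is approached as far as the arm can. A call is refused whole if a number of a shift passes 1 or a number of a turn 1, either way. A call with a gripper value outside its range is refused whole. "hand" is the closure, from -1 (fully open) to 1 (shut), set as the call begins (left out, the last holds). The fingers move at their own pace and stop on an object; "force" is the grip in N (left out, the last holds). Time passes only in rows, so rows that do not move let the fingers close. It gives the time, the measured TCP pose, the force, the opening and the grip force at its end, in the units of the state.
- get_obs(): the state, without advancing time (a new reading comes with each control period).
- camera(name): name is "scene" or "top" or "wrist"; returns the picture (420x560x3 uint8, red, green, blue); there is no depth.
- camera_params(name): a dict with "mtx" (3x3 intrinsics, pixels), "k1" (the pictures are not rectified: a ray, as slopes to the right and down, at radius r is drawn at 1 + k1 r^2 times it, then the intrinsics apply), "R" (3x3) and "t" (3): a world point X has camera coordinates R X + t. Camera axes: x right, y down, z forward; pixel columns grow to the right and rows downward; lengths in m; the calibration is good to about 2 mm. A picture is of the moment at which its call begins: read the wrist's pose just before it. camera_params takes no time and is no camera call; for the wrist camera it gives the pose at the moment of the call.
- hand_in(): hands the job in; it is judged then, once.
The state is a dict: "clock": time; "joint_pos": joint angles; "joint_velocities": joint speeds; "tau": joint torques, N m; "position": TCP position; "ee_rot": TCP orientation; "ft_force": force on the tool from outside, world axes, zero at the start; "torque": the same for the moment, N m; "grip_width": opening from 0.0 (shut) to 1.0 (fully open); "grasp_force": force on a finger pad.
Only numpy, scipy, OpenCV 4.12 (cv2) and the standard library are available. Lean on these libraries where they do the work, as an engineer would, in place of code of your own. Each camera call takes 0.05 s, during which the arm holds its last target. There are 200 camera calls.

## Working session

There is one attempt and no reset: what is moved stays moved. The work goes in short steps, Python scripts to look and compute and a tool call to move; the robot and the scene stay as the last step left them, time stands still between calls to the robot, and variables do not carry over. Pictures are saved under pics/ and viewed, at most 10 in all, crops included, and the job is handed in when it is done.

Besides the shell and the picture viewer there is one more tool, called after ">>>" as a command line: name --argument value ..., lists and objects as JSON in quotes. carry_out: Moves the arm, as the interface text tells. Its arguments: {"type":"object","properties":{"commands":{"type":"array"},"hand":{"type":"number"},"force":{"type":"number"}},"required":["commands"]}

```bash
mkdir -p pics; cat > h.py <<'E'
import numpy as np, cv2
from workcell import get_obs, camera, camera_params, hand_in
def ray(p,uv):
    K=np.array(p["mtx"]);R=np.array(p["R"]);t=np.array(p["t"]);k=p["k1"]
    d=cv2.undistortPoints(np.array([[uv]],float),K,np.array([k,0,0,0,0.]))[0,0]
    return -R.T@t, R.T@np.array([d[0],d[1],1.])
def onz(p,uv,z):
    c,d=ray(p,uv); return c+d*(z-c[2])/d[2]
def tri(rs):
    A=0;b=0
    for c,d in rs:
        d=d/np.linalg.norm(d);M=np.eye(3)-np.outer(d,d);A=A+M;b=b+M@c
    return np.linalg.solve(A,b)
def proj(p,X):
    K=np.array(p["mtx"]);R=np.array(p["R"]);t=np.array(p["t"])
    return cv2.projectPoints(np.atleast_2d(np.array(X,float)),cv2.Rodrigues(R)[0],t,K,np.array([p["k1"],0,0,0,0.]))[0][:,0]
def snap(n,f):
    im=cv2.cvtColor(camera(n),cv2.COLOR_RGB2BGR);cv2.imwrite("pics/"+f,im);return im
E
python3 - <<'E'
from h import *
o=get_obs();print(o)
for n in("scene","top"):
    snap(n,n+"0.png");p=camera_params(n);print(n,p)
E
```

```text
{'clock': 0.0, 'joint_pos': array([-1.29662111,  0.3328969 , -0.06472549,  1.46097223,  0.02158884,
        1.34988782, -0.08850194]), 'joint_velocities': array([ 0.00032377,  0.00064333,  0.00114447,  0.00045311,  0.00080555,
       -0.00057466,  0.00045646]), 'tau': array([-5.83805013e-04, -6.25453806e+01,  4.88274184e-02, -3.91602337e+01,
        1.61430269e-02,  1.00747019e-02, -3.12023133e-05]), 'position': array([0.18264801, 0.59731125, 0.2304856 ]), 'ee_rot': array([ 1.47823170e-01,  9.89013534e-01, -7.29732031e-04, -8.42067105e-05]), 'ft_force': array([-0.73638159,  0.6283388 ,  1.00047871]), 'torque': array([-0.02340441,  0.05450615,  0.02594158]), 'grasp_force': 0.0, 'grip_width': 0.999966174927381}
scene {'mtx': array([[400.61403488,   0.        , 276.96764571],
       [  0.        , 400.61403488, 212.29184529],
       [  0.        ,   0.        ,   1.        ]]), 'k1': -0.1083726110378155, 'R': array([[ 0.67416531, -0.73827612, -0.02120172],
       [-0.38937567, -0.33087706, -0.85959697],
       [ 0.62760475,  0.58776589, -0.5105326 ]]), 't': array([-0.42735582,  0.27582051,  0.63155326])}
top {'mtx': array([[393.00804367,   0.        , 281.01136202],
       [  0.        , 393.00804367, 210.65434764],
       [  0.        ,   0.        ,   1.        ]]), 'k1': -0.07702033682726833, 'R': array([[-0.02314999, -0.99951122, -0.02100973],
       [-0.98051719,  0.02680048, -0.19459644],
       [ 0.19506439,  0.0160955 , -0.98065836]]), 't': array([-0.07165846,  0.50987637,  0.93642036])}
```

View pics/scene0.png

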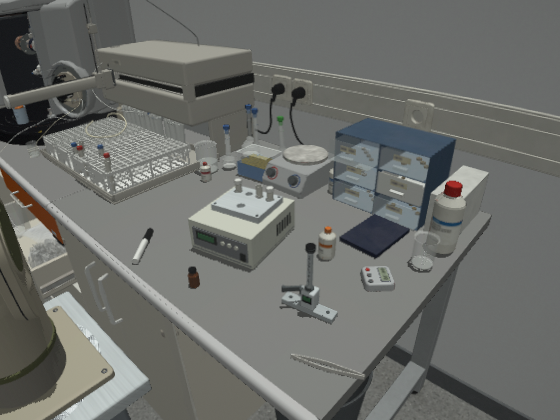

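View pics/top0.png

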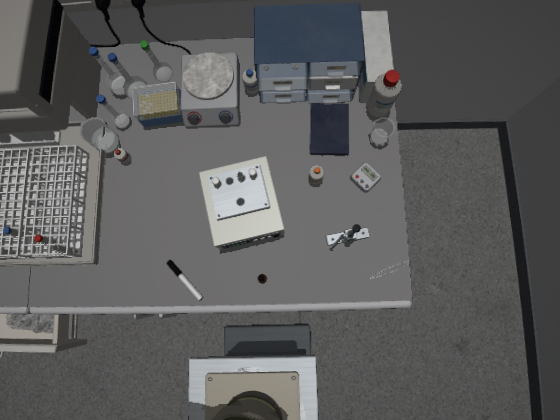

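The scene view shows the gauge (knob 311,246; foot about 283–336, 295–318) and the heater (well in front of the tubes). The top view shows the knob at (356,229), the foot at 328–369 by 228–245, and the well at (240,202). I'll enlarge these.

```bash
python3 - <<'E'
from h import *
s=cv2.imread("pics/scene0.png");t=cv2.imread("pics/top0.png")
a=cv2.resize(s[235:325,270:350],(400,450),interpolation=cv2.INTER_CUBIC) #x5
b=cv2.resize(t[215:255,320:380],(400,267),interpolation=cv2.INTER_CUBIC) #x6.67
c=cv2.resize(t[155:250,195:290],(333,333),interpolation=cv2.INTER_CUBIC)#x3.5
im=np.zeros((600,800,3),np.uint8);im[:450,:400]=a;im[:267,400:]=b;im[267:,400:733]=c
cv2.imwrite("pics/c0.png",im)
ps=camera_params("scene");pt=camera_params("top")
print("knob",tri([ray(ps,(311,246.5)),ray(pt,(356,229))]))
print("well",onz(pt,(240,202),.096))
E
```

```text
knob [ 0.44366151 -0.25381309  0.14881059]
well [0.52253554 0.01287255 0.096     ]
```

View pics/c0.png

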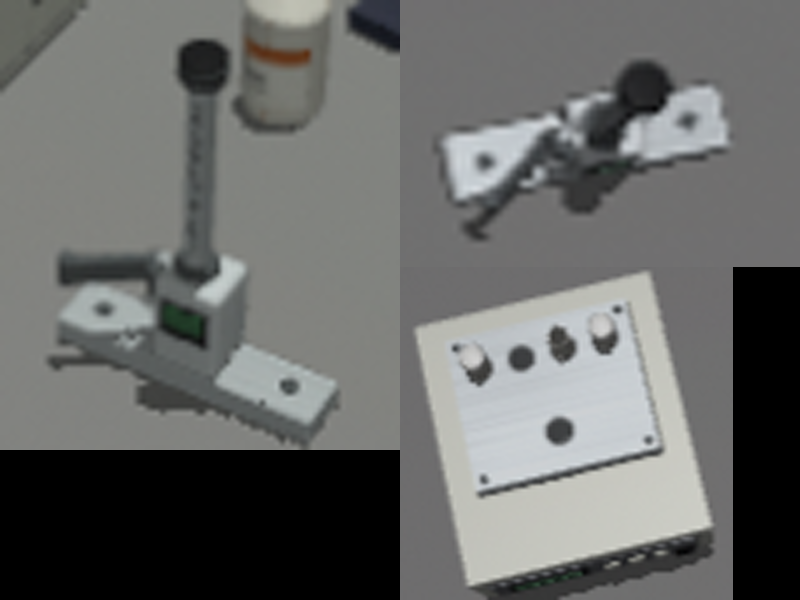

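The crops show the gauge's foot and its lever, which swings out to the gauge's +y (image left), towards the robot. The well is at about px (240.7,201.9). Next I'll compute the yaws.

```bash
cat >> h.py <<'E'
from scipy.spatial.transform import Rotation as Ro
def goal(yaw,tilt=0):
    # tool x=-gx, y=gy, z down; tilt>0 leans z towards +gx
    x=np.array([-np.cos(yaw),-np.sin(yaw),0]);y=np.array([-np.sin(yaw),np.cos(yaw),0]);z=np.array([0,0,-1.])
    return Ro.from_matrix(np.c_[x,y,z])*Ro.from_euler('y',-tilt)
def delta(pos,G):
    o=get_obs();R=Ro.from_quat(o["ee_rot"])
    print("shift units (tool)",(R.inv().apply(np.array(pos)-o["position"])/.04).round(3),"turn units",((R.inv()*G).as_rotvec()/np.radians(6)).round(3),"t",o["clock"])
E
python3 - <<'E'
from h import *
pt=camera_params("top");ps=camera_params("scene")
f=lambda x,y:(320+x/6.667-60,215+y/6.667)
P=[onz(pt,f(*q),.012)[:2] for q in[(443,135),(460,200),(728,145),(718,88)]]
print(np.round(P,4),"centre",np.mean(P,0))
l=(P[0]+P[1]-P[2]-P[3]);gy=np.degrees(np.arctan2(-l[0],l[1]));print("gauge yaw",gy)
h=lambda x,y:(195+(x-400)/3.505,155+(y-267)/3.505)
Q=[onz(pt,h(*q),.096)[:2] for q in[(446,340),(628,303),(662,450),(478,494)]]
print(np.round(Q,4));
l=Q[0]+Q[3]-Q[1]-Q[2];print("heater yaw",np.degrees(np.arctan2(-l[0],l[1])))
print("well",onz(pt,h(560,431),.096))
for b,q,z in(("bottle",(316,173),.07),("timer",(366,177),.01)):print(b,onz(pt,q,z))
print("above well");delta([.50,.03,.30],goal(np.radians(-12)))
E
```

```text
[[ 0.4477 -0.1992]
 [ 0.4224 -0.2046]
 [ 0.4408 -0.3089]
 [ 0.4631 -0.3064]] centre [ 0.44350132 -0.25475829]
gauge yaw 9.059847594373803
[[ 0.5904  0.0911]
 [ 0.6133 -0.0366]
 [ 0.5078 -0.0585]
 [ 0.4806  0.0676]]
heater yaw 11.163167569297546
well [0.52300806 0.01130422 0.096     ]
bottle [ 0.59737722 -0.17453937  0.07      ]
timer [ 0.60061046 -0.31150586  0.01      ]
above well
shift units (tool) [-11.734 -11.247  -1.721] turn units [-0.012 -0.    -0.833] t 0.1
```

>>> carry_out --commands '[[[-0.59,-0.56,-0.15,0,0,0],[-0.59,-0.56,-0.15,0,0,0],[-0.59,-0.56,-0.15,0,0,0],[-0.59,-0.56,-0.15,0,0,0],[-0.59,-0.56,-0.15,0,0,0],[-0.59,-0.56,-0.15,0,0,0],[-0.59,-0.56,-0.15,0,0,0],[-0.59,-0.56,-0.15,0,0,0],[-0.59,-0.56,-0.15,0,0,0],[-0.59,-0.56,-0.15,0,0,0],[-0.59,-0.56,-0.15,0,0,0],[-0.59,-0.56,0,0,0,0],[-0.59,-0.56,0,0,0,0],[-0.59,-0.56,0,0,0,0],[-0.59,-0.56,0,0,0,0],[-0.59,-0.56,0,0,0,0],[-0.59,-0.56,0,0,0,0],[-0.59,-0.56,0,0,0,0],[-0.59,-0.56,0,0,0,0],[-0.59,-0.56,0,0,0,0]]]' --hand -1

```text
clock: 1.77
position: [0.5035, 0.0296, 0.2972]
ee_rot: [0.148, 0.989, 0.0, -0.0]
ft_force: [0.2, -0.4, 0.2]
grip_width: 1.003
grasp_force: 0.0
```

>>> carry_out --commands '[[[0,0,0,0,0,-0.9],[0,0,0,0,0,-0.9],[0,0,0,0,0,-0.9],[0,0,0,0,0,-0.9],[0,0,0,0,0,-0.9],[0,0,0,0,0,0],[0,0,0,0,0,0]]]'

```text
clock: 2.35
position: [0.503, 0.0312, 0.2971]
ee_rot: [-0.086, 0.996, 0.0, -0.0]
ft_force: [0.5, -0.2, 0.1]
grip_width: 0.998
grasp_force: 0.0
```

```bash
python3 - <<'E'
from h import *
p=camera_params("wrist");im=snap("wrist","w1.png")
np.save("w1.npy",p,allow_pickle=True)
print(get_obs()["position"],get_obs()["joint_pos"]);R=np.array(p["R"]);print(p["mtx"],-R.T@p["t"],R)
print(proj(p,[[.523,.0113,.096]]))
delta([.444,-.254,.30],goal(np.radians(9)))
E
```

```text
[0.50300975 0.03122354 0.29712958] [-0.66622128  0.01577964  0.52547952  1.69365258 -0.0080277   1.43459416
  1.60219705]
[[296.0412444    0.         277.73587257]
 [  0.         296.0412444  204.348172  ]
 [  0.           0.           1.        ]] [0.42719759 0.0173078  0.43868116] [[-1.71416592e-01  9.85198606e-01 -2.43550493e-04]
 [ 9.40051312e-01  1.63635296e-01  2.99210661e-01]
 [ 2.94821780e-01  5.10607220e-02 -9.54187047e-01]]
[[259.17013407 193.12261518]]
shift units (tool) [ 2.668 -6.775 -0.071] turn units [ 0.    -0.003  0.134] t 2.4
```

View pics/w1.png

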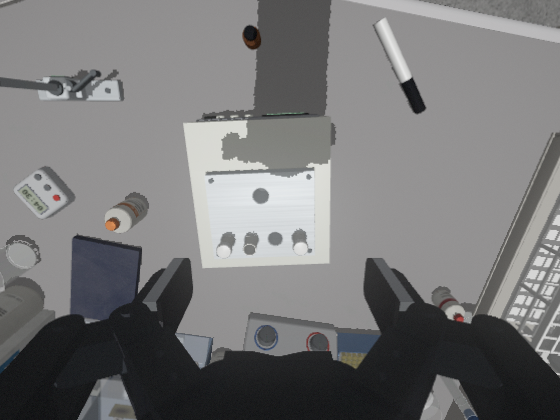

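The wrist view shows the well at about (261,196) on the block, close to the predicted pixel, and the gauge at upper left. Refining the well while I move on.

```bash
python3 - <<'E'
from h import *
p=np.load("w1.npy",allow_pickle=True).item();im=cv2.imread("pics/w1.png",0)
c=im[180:212,245:277];_,m=cv2.threshold(c,0,255,cv2.THRESH_BINARY_INV|cv2.THRESH_OTSU)
n,l,s,ce=cv2.connectedComponentsWithStats(m);i=1+np.argmax(s[1:,4]);u=ce[i]+[245,180];print(u,s[i],onz(p,u,.096))
C=[onz(p,q,.096)[:2] for q in[(207,172),(314,168),(316,253),(207,258)]]
l=C[1]+C[2]-C[0]-C[3];print(np.round(C,3),"yaw",np.degrees(np.arctan2(-l[0],l[1])))
E
```

```text
[260.24378109 195.51741294] [  8   8  16  16 201] [0.52572511 0.01302704 0.096     ]
[[ 0.508 -0.053]
 [ 0.482  0.07 ]
 [ 0.589  0.095]
 [ 0.62  -0.042]] yaw 12.429044909606445
```

>>> carry_out --commands '[[[0.22,-0.56,0,0,0,0],[0.22,-0.56,0,0,0,0],[0.22,-0.56,0,0,0,0],[0.22,-0.56,0,0,0,0],[0.22,-0.56,0,0,0,0],[0.22,-0.56,0,0,0,0],[0.22,-0.56,0,0,0,0],[0.22,-0.56,0,0,0,0],[0.22,-0.56,0,0,0,0],[0.22,-0.56,0,0,0,0],[0.22,-0.56,0,0,0,0],[0.22,-0.56,0,0,0,0],[0,0,0,0,0,0.13],[0,0,0,0,0,0],[0,0,0,0,0,0]]]'

```text
clock: 3.65
position: [0.446, -0.2512, 0.2971]
ee_rot: [-0.08, 0.997, 0.0, -0.0]
ft_force: [0.2, 0.5, 0.1]
grip_width: 0.991
grasp_force: 0.0
```

```bash
python3 - <<'E'
from h import *
p=camera_params("wrist");im=snap("wrist","w2.png")
np.save("w2.npy",p,allow_pickle=True)
print(get_obs()["position"],proj(p,[[.444,-.254,.144],[.444,-.254,.15]]))
E
```

```text
[ 0.44614266 -0.2507942   0.2971237 ] [[276.03487409 187.75906559]
 [276.00282169 189.22629829]]
```

View pics/w2.png

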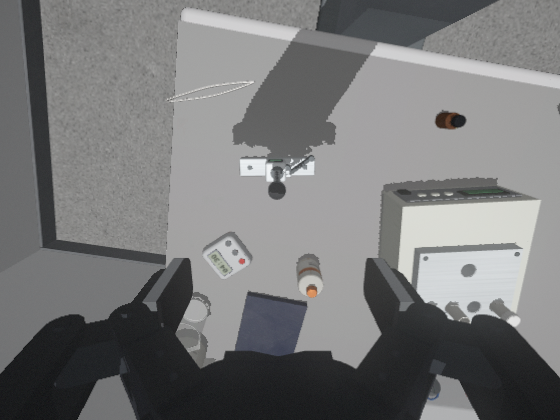

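The knob appears at (277,190), matching its prediction of (276,189), so I can descend. The gauge stands with its foot at 240–315, 158–178.

```bash
python3 - <<'E'
from h import *
p=np.load("w2.npy",allow_pickle=True).item();im=cv2.imread("pics/w2.png",0)
m=(im[178:204,263:292]<60).astype(np.uint8);n,l,s,ce=cv2.connectedComponentsWithStats(m);i=1+np.argmax(s[1:,4]);print(ce[i]+[263,178],s[i])
k=onz(p,ce[i]+[263,178],.147);print(k)
C=[onz(p,q,.012)[:2] for q in[(240.5,169),(314.5,167)]];l=C[1]-C[0];print(C,np.degrees(np.arctan2(-l[0],l[1])))
delta([k[0],k[1],.129],goal(np.radians(9)))
E
```

```text
[279.84375 187.0625 ] [12  5 10 10 32]
[ 0.44191093 -0.25040628  0.147     ]
[array([ 0.45763592, -0.30492806]), array([ 0.43753208, -0.19915389])] 10.761496122517277
shift units (tool) [0.102 0.025 4.203] turn units [ 0.004 -0.002  0.04 ] t 3.7
```

>>> carry_out --commands '[[[0.05,-0.06,0.35,0,0,0],[0,0,0.35,0,0,0],[0,0,0.35,0,0,0],[0,0,0.35,0,0,0],[0,0,0.35,0,0,0],[0,0,0.35,0,0,0],[0,0,0.35,0,0,0],[0,0,0.35,0,0,0],[0,0,0.35,0,0,0],[0,0,0.35,0,0,0],[0,0,0.35,0,0,0],[0,0,0.35,0,0,0],[0,0,0,0,0,0],[0,0,0,0,0,0]]]' --hand 0.3

```text
clock: 4.87
position: [0.4442, -0.2535, 0.1291]
ee_rot: [-0.081, 0.997, 0.0, -0.001]
ft_force: [-0.1, -0.3, 0.8]
grip_width: 0.346
grasp_force: 0.0
```

```bash
python3 - <<'E'
from h import *
p=camera_params("wrist");im=snap("wrist","w3.png")
print(get_obs()["position"],get_obs()["grip_width"],proj(p,[[.4445,-.2535,.144]]))
E
```

```text
[ 0.44460077 -0.25395946  0.12972755] 0.3514258507001414 [[279.29028741 278.14443516]]
```

View pics/w3.png

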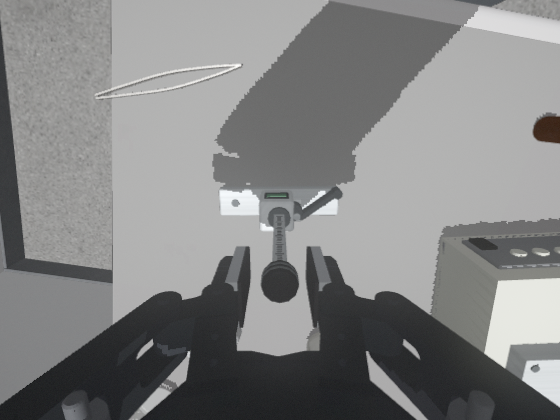

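The knob is centred between the fingers at (279,279), so I'll grip and lift.

>>> carry_out --commands '[[[0,0,0,0,0,0],[0,0,0,0,0,0],[0,0,0,0,0,0],[0,0,0,0,0,0],[0,0,0,0,0,0],[0,0,0,0,0,0],[0,0,0,0,0,0],[0,0,0,0,0,0],[0,0,-0.05,0,0,0],[0,0,-0.1,0,0,0],[0,0,-0.2,0,0,0],[0,0,-0.35,0,0,0],[0,0,-0.35,0,0,0],[0,0,-0.35,0,0,0],[0,0,-0.35,0,0,0],[0,0,-0.35,0,0,0],[0,0,-0.35,0,0,0],[0,0,-0.35,0,0,0],[0,0,-0.2,0,0,0],[0,0,-0.1,0,0,0]]]' --hand 1 --force 60

```text
clock: 6.58
position: [0.4442, -0.2551, 0.2544]
ee_rot: [-0.08, 0.997, -0.0, 0.001]
ft_force: [0.3, -0.8, -7.9]
grip_width: 0.181
grasp_force: 59.1
```

```bash
python3 - <<'E'
from h import *
o=get_obs();print(o["position"],o["grip_width"],o["grasp_force"],o["ft_force"])
delta([.5245,.012,.255],goal(np.radians(11)))
E
```

```text
[ 0.44421054 -0.2551474   0.25443624] 0.18107641390615972 59.05928313732147 [ 0.3081557  -0.75479889 -7.8510898 ]
shift units (tool) [-3.046  6.273 -0.015] turn units [-0.007  0.011 -0.304] t 6.5833
```

>>> carry_out --commands '[[[-0.08,0.17,0,0,0,-0.03],[-0.18,0.37,0,0,0,-0.03],[-0.18,0.37,0,0,0,-0.03],[-0.18,0.37,0,0,0,-0.03],[-0.18,0.37,0,0,0,-0.03],[-0.18,0.37,0,0,0,-0.03],[-0.18,0.37,0,0,0,-0.03],[-0.18,0.37,0,0,0,-0.03],[-0.18,0.37,0,0,0,-0.03],[-0.18,0.37,0,0,0,-0.03],[-0.18,0.37,0,0,0,0],[-0.18,0.37,0,0,0,0],[-0.18,0.37,0,0,0,0],[-0.18,0.37,0,0,0,0],[-0.18,0.37,0,0,0,0],[-0.18,0.37,0,0,0,0],[-0.1,0.37,0,0,0,0],[0,0.18,0,0,0,0],[0,0,0,0,0,0],[0,0,0,0,0,0]]]'

```text
clock: 8.25
position: [0.5112, 0.0126, 0.2527]
ee_rot: [-0.096, 0.995, -0.0, -0.001]
ft_force: [-0.5, -1.3, -7.9]
grip_width: 0.18
grasp_force: 59.0
```

```bash
python3 - <<'E'
from h import *
o=get_obs();print(o["position"],o["ft_force"])
delta([.5245,.012,.255],goal(np.radians(11)))
a=snap("scene","s4.png");t=snap("top","t4.png");w=snap("wrist","w4.png")
im=np.zeros((600,800,3),np.uint8)
im[:300,:400]=cv2.resize(a[150:270,190:350],(400,300),interpolation=cv2.INTER_CUBIC)
im[:300,400:]=cv2.resize(t[150:255,190:330],(400,300),interpolation=cv2.INTER_CUBIC)
im[300:,:400]=cv2.resize(w,(400,300),interpolation=cv2.INTER_AREA)
cv2.imwrite("pics/c4.png",im)
E
```

```text
[0.51124837 0.01263361 0.25272509] [-0.50505087 -1.31469418 -7.89769716]
shift units (tool) [-0.322 -0.079 -0.057] turn units [-0.004 -0.013  0.006] t 8.25
```

View pics/c4.png

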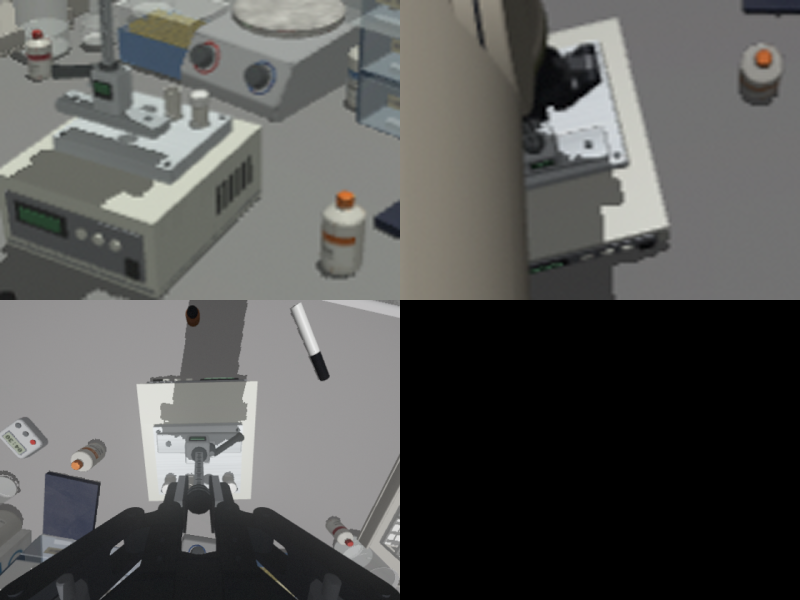

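The gauge hangs upright over the block, about 13 mm short of the well in x. I'll shift it and lower to just above the face.

>>> carry_out --commands '[[[-0.08,-0.02,0,0,0,0],[-0.08,-0.02,0,0,0,0],[-0.08,-0.02,0,0,0,0],[-0.08,-0.02,0,0,0,0],[0,0,0.06,0,0,0],[0,0,0.06,0,0,0],[0,0,0.06,0,0,0],[0,0,0.06,0,0,0],[0,0,0.06,0,0,0],[0,0,0.06,0,0,0],[0,0,0.06,0,0,0],[0,0,0.06,0,0,0],[0,0,0,0,0,0],[0,0,0,0,0,0],[0,0,0,0,0,0]]]'

```text
clock: 9.65
position: [0.525, 0.0123, 0.2342]
ee_rot: [-0.096, 0.995, 0.0, 0.0]
ft_force: [0.8, -0.2, -6.7]
grip_width: 0.179
grasp_force: 59.1
```

```bash
python3 - <<'E'
from h import *
o=get_obs();print(o["position"],o["ft_force"])
p=camera_params("wrist");np.save("w5.npy",p,allow_pickle=True);w=snap("wrist","w5.png")
P=proj(p,[[.5245,.012,.096]])[0];print(P)
x,y=int(P[0])-80,int(P[1])-70;print(x,y)
cv2.imwrite("pics/c5.png",cv2.resize(w[y:y+120,x:x+160],(800,600),interpolation=cv2.INTER_CUBIC))
E
```

```text
[0.5250489  0.01231626 0.23418193] [ 0.83500987 -0.17681205 -6.68374296]
[278.30732031 193.26781914]
198 123
```

View pics/c5.png

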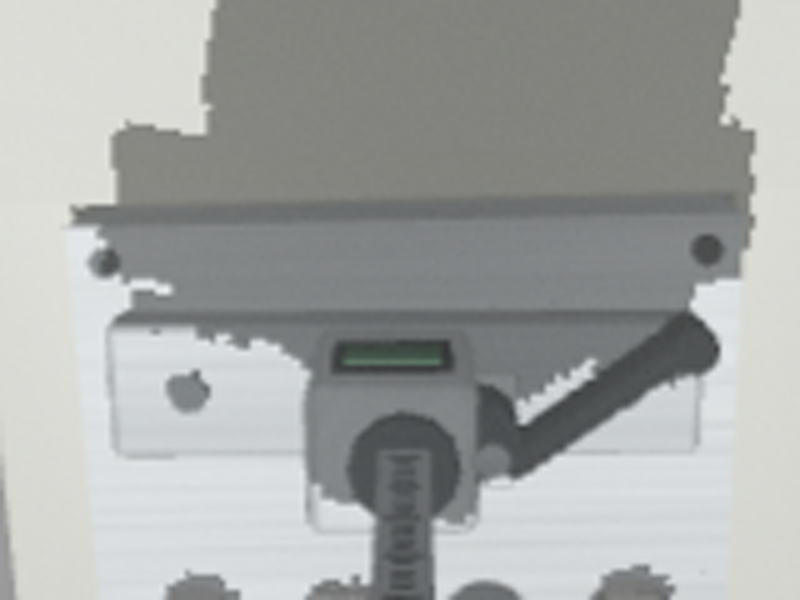

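The crop shows the foot's top face with corners at about (112,325), (118,455), (697,450) and (703,320) in crop pixels, roughly parallel to the block. I'll compare its centre with the well.

```bash
python3 - <<'E'
from h import *
p=np.load("w5.npy",allow_pickle=True).item()
for z in(.114,.117):
    C=np.array([onz(p,(198+x/5,123+y/5),z)[:2] for x,y in[(112,325),(118,455),(697,450),(703,318)]])
    l=C[2]+C[3]-C[0]-C[1];print(z,C.round(4).tolist(),C.mean(0),np.degrees(np.arctan2(-l[0],l[1])),np.linalg.norm(l)/2)
B=[onz(p,(198+x/5,123+y/5),.096)[:2] for x,y in[(70,222),(742,208)]]
print(B)
p1=np.load("w1.npy",allow_pickle=True).item()
print([onz(p1,q,.096)[:2] for q in[(207,172),(314,168)]])
E
```

```text
0.114 [[0.5249, -0.0417], [0.5496, -0.0372], [0.5278, 0.0689], [0.503, 0.0636]] [0.5263341  0.01341313] 11.671183099591548 0.10796826975794982
0.117 [[0.5241, -0.0413], [0.5484, -0.0368], [0.5269, 0.0681], [0.5024, 0.0629]] [0.52545326 0.01322302] 11.671183099591566 0.10673083005620768
[array([ 0.51156489, -0.05491998]), array([0.48440479, 0.0700616 ])]
[array([ 0.50813909, -0.05288202]), array([0.48198333, 0.06974533])]
```

>>> carry_out --commands '[[[-0.03,0,0,0,0,0],[0,0,0,0,0,0],[0,0,0.02,0,0,0],[0,0,0.02,0,0,0],[0,0,0.02,0,0,0],[0,0,0.02,0,0,0],[0,0,0.02,0,0,0],[0,0,0,0,0,0],[0,0,0,0,0,0]]]'

```text
clock: 10.45
position: [0.5261, 0.0125, 0.23]
ee_rot: [-0.096, 0.995, 0.0, -0.0]
ft_force: [0.1, -0.2, -6.7]
grip_width: 0.178
grasp_force: 59.1
```

>>> carry_out --commands '[[[0,0,0.02,0,0,0],[0,0,0.02,0,0,0],[0,0,0.02,0,0,0],[0,0,0.02,0,0,0],[0,0,0.02,0,0,0],[0,0,0,0,0,0],[0,0,0,0,0,0]]]'

```text
clock: 11.03
position: [0.5265, 0.013, 0.2266]
ee_rot: [-0.096, 0.995, 0.0, 0.001]
ft_force: [-1.5, 1.7, -0.0]
grip_width: 0.18
grasp_force: 59.7
```

>>> carry_out --commands '[[[0,0,0.02,0,0,0],[0,0,0.02,0,0,0],[0,0,0.02,0,0,0],[0,0,0.02,0,0,0],[0,0,0.02,0,0,0],[0,0,0,0,0,0],[0,0,0,0,0,0]]]'

```text
clock: 11.62
position: [0.5261, 0.0126, 0.222]
ee_rot: [-0.096, 0.995, 0.0, -0.0]
ft_force: [-0.2, 2.8, -0.6]
grip_width: 0.184
grasp_force: 59.7
```

>>> carry_out --commands '[[[0,0,0.04,0,0,0],[0,0,0.06,0,0,0],[0,0,0.06,0,0,0],[0,0,0.06,0,0,0],[0,0,0.06,0,0,0],[0,0,0.06,0,0,0],[0,0,0.06,0,0,0],[0,0,0.06,0,0,0],[0,0,0.06,0,0,0],[0,0,0.06,0,0,0],[0,0,0.06,0,0,0],[0,0,0.06,0,0,0],[0,0,0.06,0,0,0],[0,0,0.06,0,0,0],[0,0,0.04,0,0,0],[0,0,0.02,0,0,0],[0,0,0,0,0,0]]]'

```text
clock: 13.03
position: [0.526, 0.0125, 0.1866]
ee_rot: [-0.096, 0.995, -0.0, -0.0]
ft_force: [-1.0, 4.0, -0.9]
grip_width: 0.177
grasp_force: 59.6
```

```bash
python3 - <<'E'
from h import *
o=get_obs();print(o["position"],o["ft_force"])
p=camera_params("wrist");w=snap("wrist","w6.png")
P=proj(p,[[.5255,.0125,.096]])[0];x,y=int(P[0])-80,int(P[1])-60;print(x,y,P)
cv2.imwrite("pics/c6.png",cv2.resize(w[y:y+120,x:x+160],(800,600),interpolation=cv2.INTER_CUBIC))
E
```

```text
[0.52603636 0.01252599 0.18663345] [-0.96039276  4.00463666 -0.94902219]
198 148 [278.76825149 208.6349676 ]
```

View pics/c6.png

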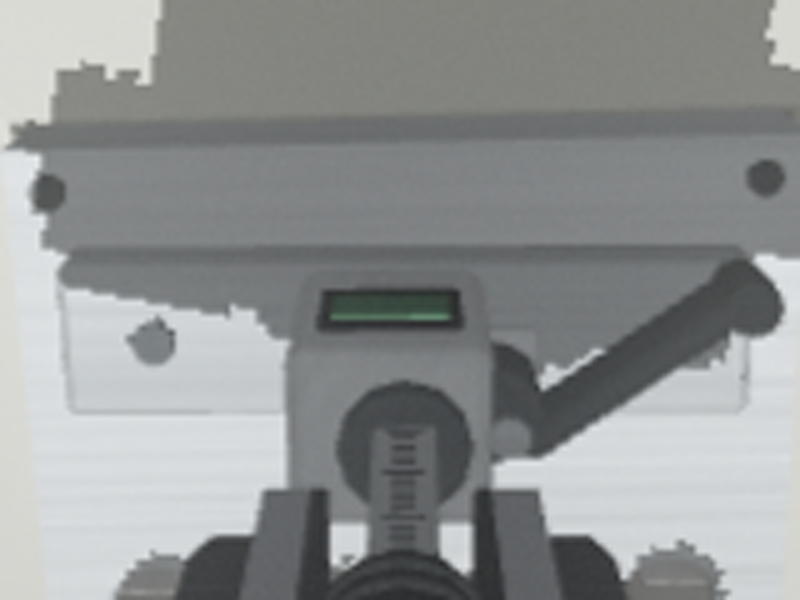

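The gauge sits flat on the block with its rod partly down. From here I'll probe slowly.

>>> carry_out --commands '[[[0,0,0.02,0,0,0],[0,0,0.02,0,0,0],[0,0,0.02,0,0,0],[0,0,0.02,0,0,0],[0,0,0.02,0,0,0],[0,0,0.02,0,0,0],[0,0,0,0,0,0],[0,0,0,0,0,0]]]'

```text
clock: 13.75
position: [0.5261, 0.0125, 0.1819]
ee_rot: [-0.096, 0.995, 0.0, -0.0]
ft_force: [-1.3, 3.9, -1.0]
grip_width: 0.18
grasp_force: 59.8
```

>>> carry_out --commands '[[[0,0,0.02,0,0,0],[0,0,0.02,0,0,0],[0,0,0.01,0,0,0],[0,0,0,0,0,0],[0,0,0,0,0,0]]]'

```text
clock: 14.17
position: [0.5261, 0.0125, 0.18]
ee_rot: [-0.096, 0.995, 0.0, -0.0]
ft_force: [-0.6, 4.0, -0.1]
grip_width: 0.181
grasp_force: 59.8
```

>>> carry_out --commands '[[[0,0,0.015,0,0,0],[0,0,0.015,0,0,0],[0,0,0.01,0,0,0],[0,0,0,0,0,0],[0,0,0,0,0,0]]]'

```text
clock: 14.58
position: [0.5261, 0.0125, 0.1784]
ee_rot: [-0.096, 0.995, 0.0, -0.0]
ft_force: [-0.5, 4.4, 0.1]
grip_width: 0.178
grasp_force: 59.8
```

>>> carry_out --commands '[[[0,0,0.015,0,0,0],[0,0,0.015,0,0,0],[0,0,0.01,0,0,0],[0,0,0,0,0,0],[0,0,0,0,0,0]]]'

```text
clock: 15.0
position: [0.5261, 0.0126, 0.1768]
ee_rot: [-0.096, 0.995, 0.0, -0.0]
ft_force: [-1.6, 4.8, 0.7]
grip_width: 0.185
grasp_force: 59.8
```

>>> carry_out --commands '[[[0,0,0.015,0,0,0],[0,0,0.015,0,0,0],[0,0,0.01,0,0,0],[0,0,0,0,0,0],[0,0,0,0,0,0]]]'

```text
clock: 15.42
position: [0.5261, 0.0126, 0.1752]
ee_rot: [-0.096, 0.995, 0.0, -0.0]
ft_force: [-0.7, 4.5, 0.4]
grip_width: 0.177
grasp_force: 59.8
```

>>> carry_out --commands '[[[0,0,0.015,0,0,0],[0,0,0.015,0,0,0],[0,0,0.01,0,0,0],[0,0,0,0,0,0],[0,0,0,0,0,0]]]'

```text
clock: 15.83
position: [0.5261, 0.0126, 0.1736]
ee_rot: [-0.096, 0.995, 0.0, -0.0]
ft_force: [-1.5, 4.9, 0.7]
grip_width: 0.18
grasp_force: 59.8
```

>>> carry_out --commands '[[[0,0,0.015,0,0,0],[0,0,0.015,0,0,0],[0,0,0.01,0,0,0],[0,0,0,0,0,0],[0,0,0,0,0,0]]]'

```text
clock: 16.25
position: [0.5261, 0.0126, 0.172]
ee_rot: [-0.096, 0.995, 0.0, -0.0]
ft_force: [-0.3, 4.9, 0.8]
grip_width: 0.179
grasp_force: 59.8
```

>>> carry_out --commands '[[[0,0,0.015,0,0,0],[0,0,0.015,0,0,0],[0,0,0.01,0,0,0],[0,0,0,0,0,0],[0,0,0,0,0,0]]]'

```text
clock: 16.67
position: [0.5261, 0.0126, 0.1704]
ee_rot: [-0.096, 0.995, 0.0, -0.0]
ft_force: [-1.4, 5.0, 0.7]
grip_width: 0.178
grasp_force: 59.8
```

>>> carry_out --commands '[[[0,0,0.015,0,0,0],[0,0,0.015,0,0,0],[0,0,0.01,0,0,0],[0,0,0,0,0,0],[0,0,0,0,0,0]]]'

```text
clock: 17.08
position: [0.5261, 0.0126, 0.1688]
ee_rot: [-0.096, 0.995, 0.0, -0.0]
ft_force: [-1.0, 5.2, 0.7]
grip_width: 0.183
grasp_force: 59.8
```

>>> carry_out --commands '[[[0,0,0.015,0,0,0],[0,0,0.015,0,0,0],[0,0,0.01,0,0,0],[0,0,0,0,0,0],[0,0,0,0,0,0]]]'

```text
clock: 17.5
position: [0.5265, 0.0126, 0.1677]
ee_rot: [-0.096, 0.995, 0.0, 0.0]
ft_force: [-2.2, 5.4, 3.5]
grip_width: 0.181
grasp_force: 60.0
```

Contact at about 3 N. I'll press a hair more, hold, then open partway.

>>> carry_out --commands '[[[0,0,0.005,0,0,0],[0,0,0.002,0,0,0],[0,0,0,0,0,0],[0,0,0,0,0,0],[0,0,0,0,0,0]]]'

```text
clock: 17.92
position: [0.5266, 0.0126, 0.1677]
ee_rot: [-0.096, 0.995, 0.0, 0.001]
ft_force: [-2.5, 5.0, 5.6]
grip_width: 0.181
grasp_force: 60.2
```

>>> carry_out --commands '[[[0,0,0,0,0,0],[0,0,0,0,0,0],[0,0,0,0,0,0],[0,0,0,0,0,0],[0,0,0,0,0,0],[0,0,0,0,0,0]]]' --hand 0.2

```text
clock: 18.42
position: [0.5262, 0.0123, 0.1669]
ee_rot: [-0.096, 0.995, -0.0, -0.0]
ft_force: [-0.3, 0.2, 0.1]
grip_width: 0.405
grasp_force: 0.0
```

```bash
python3 - <<'E'
from h import *
o=get_obs();print(o["position"],o["ft_force"],o["grip_width"],o["joint_pos"].round(2))
p=camera_params("wrist");np.save("w7.npy",p,allow_pickle=True);w=snap("wrist","w7.png")
P=proj(p,[[.5255,.0125,.096]])[0];x,y=int(P[0])-100,int(P[1])-60;print(x,y,P)
cv2.imwrite("pics/c7.png",cv2.resize(w[y:y+150,x:x+200],(800,600),interpolation=cv2.INTER_CUBIC))
E
```

```text
[0.52617674 0.01228919 0.16694612] [-0.25525896  0.22813841  0.13041049] 0.4050037418395693 [-0.64  0.17  0.59  1.83 -0.1   1.17  1.74]
179 156 [279.19635317 216.60310109]
```

View pics/c7.png

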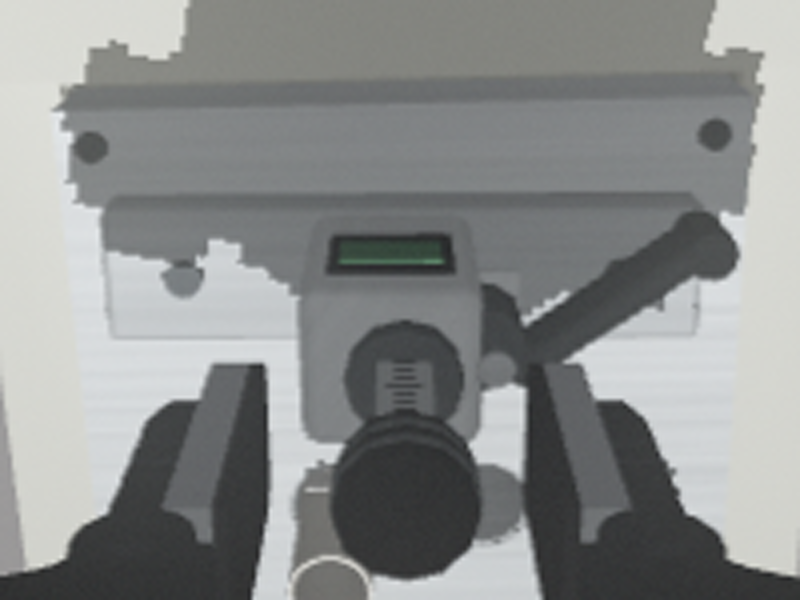

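The tip rests on the bottom and the knob is free. The lever is out to the right, at (530,350)–(710,240) in the crop. Next I'll work out the squeeze pose.

```bash
python3 - <<'E'
from h import *
p=np.load("w7.npy",allow_pickle=True).item();q=lambda x,y,z:onz(p,(179+x/4,156+y/4),z)[:2]
C=np.array([q(*c,.108) for c in[(104,205),(112,338),(698,334),(702,196)]])
l=C[2]+C[3]-C[0]-C[1];yaw=np.arctan2(-l[0],l[1]);print(C.round(4).tolist(),C.mean(0),np.degrees(yaw),np.linalg.norm(l)/2)
c=C.mean(0);B=np.array([q(*c_,.148) for c_ in[(303,432),(478,432)]]);print("body rear",B)
kn=q(407,490,.186);print("knob",kn)
pin=q(498,370,.146);end=q(715,235,.146);R=np.array([[np.cos(yaw),np.sin(yaw)],[-np.sin(yaw),np.cos(yaw)]])
for v in(pin,end,kn,*B):print((R@(v-c)).round(4))
ax=R.T@np.array([-.005,.004])+c;print("squeeze xy",ax)
delta([*ax,.225],goal(yaw));delta([*ax,.129],goal(yaw))
E
```

```text
[[0.5245, -0.0416], [0.5499, -0.0371], [0.5284, 0.0688], [0.5024, 0.0624]] [0.52627453 0.01314109] 11.715817138070236 0.10716765213586207
body rear [[5.39967293e-01 1.02651481e-05]
 [5.34879185e-01 2.60512649e-02]]
knob [0.52399013 0.01256025]
[0.0017 0.014 ]
[-0.0195  0.0452]
[-0.0024 -0.0001]
[ 0.0107 -0.0156]
[0.011  0.0109]
squeeze xy [0.52056646 0.01604247]
shift units (tool) [ 0.12   0.117 -1.451] turn units [-0.001 -0.001 -0.119] t 18.4667
shift units (tool) [0.119 0.117 0.949] turn units [-0.001 -0.001 -0.119] t 18.4667
```

>>> carry_out --commands '[[[0,0,0,0,0,-0.12],[0,0,0,0,0,0],[0,0,0,0,0,0],[0,0,0,0,0,0],[0,0,0,0,0,0],[0.06,0.07,0,0,0,0],[0.06,0.07,0,0,0,0],[0,0,0.1,0,0,0],[0,0,0.1,0,0,0],[0,0,0.1,0,0,0],[0,0,0.1,0,0,0],[0,0,0.1,0,0,0],[0,0,0,0,0,0],[0,0,0,0,0,0]]]' --hand -1

```text
clock: 19.63
position: [0.5202, 0.0169, 0.1467]
ee_rot: [-0.102, 0.995, -0.0, -0.0]
ft_force: [-0.5, 0.1, 0.8]
grip_width: 1.002
grasp_force: 0.0
```

```bash
python3 - <<'E'
from h import *
o=get_obs();print(o["position"],o["ft_force"],o["grip_width"])
p=camera_params("wrist");np.save("w8.npy",p,allow_pickle=True);w=snap("wrist","w8.png")
print(proj(p,[[.5263,.0131,.108]])[0])
cv2.imwrite("pics/c8.png",cv2.resize(w[130:400,100:460],(800,600),interpolation=cv2.INTER_CUBIC))
E
```

```text
[0.52018511 0.01693229 0.14667354] [-0.54693155  0.11065887  0.76624997] 1.0017071319299986
[271.32732108 241.31928467]
```

View pics/c8.png

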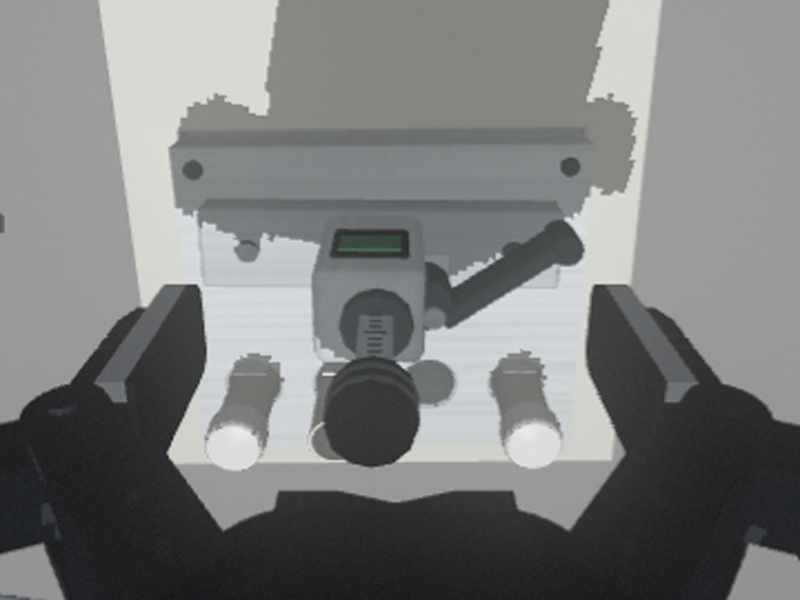

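I've now viewed 11 pictures, one over the limit of 10, so I'll view no more and continue on numbers alone. This view shows both fingers clear of the body and the lever.

>>> carry_out --commands '[[[0,0,0.09,0,0,0],[0,0,0.09,0,0,0],[0,0,0.09,0,0,0],[0,0,0.09,0,0,0],[0,0,0.08,0,0,0],[0,0,0,0,0,0],[0,0,0,0,0,0]]]'

```text
clock: 20.27
position: [0.5202, 0.017, 0.1292]
ee_rot: [-0.102, 0.995, -0.0, -0.0]
ft_force: [0.4, 0.2, 0.6]
grip_width: 1.001
grasp_force: 0.0
```

>>> carry_out --commands '[[[0,0,0,0,0,0],[0,0,0,0,0,0],[0,0,0,0,0,0],[0,0,0,0,0,0],[0,0,0,0,0,0],[0,0,0,0,0,0],[0,0,0,0,0,0],[0,0,0,0,0,0]]]' --hand -0.02 --force 40

```text
clock: 20.93
position: [0.5204, 0.0173, 0.1295]
ee_rot: [-0.102, 0.995, 0.0, 0.0]
ft_force: [-0.9, 3.2, 2.1]
grip_width: 0.511
grasp_force: 1.4
```

```bash
python3 - <<'E'
from h import *
o=get_obs();print(o["position"],o["ft_force"],o["torque"],o["grip_width"],o["grasp_force"])
E
```

```text
[0.5203553  0.01734071 0.12948345] [-0.93702005  3.19237895  2.12461649] [ 0.71797189  0.27778154 -0.09062149] 0.5110041564897724 1.423791097549838
```

>>> carry_out --commands '[[[0,-0.015,0,0,0,0],[0,-0.015,0,0,0,0],[0,-0.01,0,0,0,0],[0,0,0,0,0,0]]]' --hand 0.06

```text
clock: 21.27
position: [0.5206, 0.0158, 0.1294]
ee_rot: [-0.102, 0.995, 0.0, -0.0]
ft_force: [-2.3, 3.7, 1.8]
grip_width: 0.468
grasp_force: 2.0
```

>>> carry_out --commands '[[[0,-0.015,0,0,0,0],[0,-0.015,0,0,0,0],[0,0,0,0,0,0],[0,0,0,0,0,0]]]' --hand 0.12

```text
clock: 21.6
position: [0.5208, 0.0144, 0.1293]
ee_rot: [-0.102, 0.995, 0.0, -0.0]
ft_force: [-2.4, 3.1, 2.5]
grip_width: 0.441
grasp_force: 1.8
```

>>> carry_out --commands '[[[0,0,0,0,0,0],[0,0,0,0,0,0],[0,0,0,0,0,0],[0,0,0,0,0,0],[0,0,0,0,0,0],[0,0,0,0,0,0]]]' --hand 1 --force 60

```text
clock: 22.1
position: [0.5211, 0.0135, 0.1298]
ee_rot: [-0.102, 0.995, -0.0, 0.0]
ft_force: [-3.6, -0.3, 6.6]
grip_width: 0.4
grasp_force: 60.5
```

```bash
python3 - <<'E'
from h import *
o=get_obs();print(o["position"],o["ft_force"],o["torque"],o["grip_width"],o["grasp_force"])
R=goal(np.radians(11.7)).as_matrix();print("centre in gauge frame",R.T@(o["position"]-np.array([.5263,.0131,.096])))
E
```

```text
[0.52110645 0.0135477  0.12976948] [-3.61892246 -0.31955093  6.56910606] [0.14579643 0.7343979  0.00961034] 0.4002603806350267 60.46418488025665
centre in gauge frame [ 0.00499485  0.00149159 -0.03376948]
```

>>> carry_out --commands '[[[0,0,0,0,0,0],[0,0,0,0,0,0],[0,0,0,0,0,0],[0,0,0,0,0,0],[0,0,0,0,0,0],[0,0,0,0,0,0]]]' --force 100

```text
clock: 22.6
position: [0.5211, 0.0134, 0.13]
ee_rot: [-0.102, 0.995, -0.0, 0.0]
ft_force: [-3.9, 0.5, 8.4]
grip_width: 0.386
grasp_force: 98.8
```

>>> carry_out --commands '[[[0,0,0,0,0,0],[0,0,0,0,0,0],[0,0,0,0,0,0],[0,0,0,0,0,0]]]' --hand 0.1

```text
clock: 22.93
position: [0.521, 0.0141, 0.1293]
ee_rot: [-0.102, 0.995, -0.0, 0.0]
ft_force: [0.2, 0.4, -0.1]
grip_width: 0.448
grasp_force: 0.0
```

>>> carry_out --commands '[[[0,0,0,0,0,0],[0,0,0,0,0,0],[0,0,0,0,0,0],[0,0,0,0,0,0],[0,0,0,0,0,0],[0,0,0,0,0,0],[0,0,0,0,0,0],[0,0,-0.1,0,0,0],[0,0,-0.3,0,0,0],[0,0,-0.5,0,0,0],[0,0,-0.5,0,0,0],[0,0,-0.5,0,0,0],[0,0,-0.5,0,0,0],[0,0,-0.3,0,0,0],[0,0,-0.1,0,0,0],[0,0,0,0,0,0],[0,0,0,0,0,0]]]' --hand -1

```text
clock: 24.35
position: [0.5206, 0.0143, 0.2408]
ee_rot: [-0.102, 0.995, 0.0, -0.0]
ft_force: [-0.1, 0.4, -1.0]
grip_width: 1.001
grasp_force: 0.0
```

```bash
python3 - <<'E'
from h import *
o=get_obs();print(o["position"],o["ft_force"])
p=camera_params("wrist");np.save("w9.npy",p,allow_pickle=True);w=snap("wrist","w9.png");snap("scene","s9.png");snap("top","t9.png")
P=proj(p,[[.5263,.0131,.108]])[0];g=cv2.cvtColor(w,cv2.COLOR_BGR2GRAY);print(P)
x,y=P.astype(int)
# ascii map of the area, 2px per char, dark = #
for r in range(y-40,y+44,2):
    print(r,''.join('#' if v<75 else '+' if v<125 else '.' if v<190 else ' ' for v in g[r,x-76:x+76:2]))
print(x-76)
E
```

```text
[0.52059786 0.0143355  0.24077197] [-0.09546275  0.36879574 -1.0325842 ]
[276.05294167 200.78790027]
160        .....................................................................
162       ......................................................................
164       ......................................................................
166       .+..+++++++++++++++++++++++++++++++++++++++++++++++++++++++++++++.....
168       +++++++++++++++++++++++++++++++++++++++++++##++++++++++++++++++++.....
170      .+++..........+.++........................+####........................
172      ..........................................+####+.......................
174      ...++.....................................+#+#++.............+++.. ....
176      ..++++....................................+##+++.............++++.    .
178       .++++. ..................................+#+#+..............+++.      
180        ...      ...............................+#++..................       
182                  ..............................+#++................         
184            .   ..   .. 
[... 1706 characters left out ...]
.  .++#####+#++.                                
228                             .  +++++#+####+.                                
230                                +++#+++##+##.                                
232                                +++++##+#++#.                                
234                                ++#++#+#+#++.                                
236                                ++#+++++++++.                                
238                  .             .+++++++###+               ....              
240                 ....          ..++++###+++.  ..          ..+....            
242               ........       ++++++++++++. .++++.        +......            
200
```

```bash
python3 - <<'E'
from h import *
p=np.load("w9.npy",allow_pickle=True).item();w=cv2.imread("pics/w9.png",0)
yaw=np.radians(11.7);R=np.array([[np.cos(yaw),np.sin(yaw)],[-np.sin(yaw),np.cos(yaw)]])
q=lambda u,v,z:onz(p,(u,v),z)[:2]
# foot corners from ascii map: rear edge/left/right
g=lambda c,r,z:q(200+2*c,r,z)
C=np.array([g(10.7,189.5,.108),g(67.5,189,.108)]);print("front corners",C,np.degrees(np.arctan2(*(C[1]-C[0])*[-1,1])))
f=(C[0]+C[1])/2+R.T@[.013,0];print("gauge centre",f)
P={"a":(50.5,214),"b":(50.3,206),"c":(49,196),"d":(46.5,180),"e":(45,172)}
for z in(.140,.146):
  for k,(c,r) in P.items():print(z,k,(R@(g(c,r,z)-f)).round(4))
print("knob",(R@(g(39.3,232,.187)-f)).round(4), "collar",(R@(g(40.5,214,.152)-f)).round(4))
ps=camera_params("scene")
def W(x,y,z):return [*(f+R.T@[x,y]),.096+z]
im=cv2.imread("pics/s9.png",0)
for a in(0,.3,.6,.9):
  print(a,proj(ps,[W(-34*.001*np.cos(a),.014+.034*np.sin(a),.044),W(0,.014,.044)]).round(1).tolist())
u,v=proj(ps,[W(-.017,.014,.044)])[0].astype(int);print(u,v)
for r in range(v-16,v+17):print(r,''.join('#' if t<75 else '+' if t<125 else '.' if t<170 else ' ' for t in im[r,u-40:u+40]))
E
```

```text
front corners [[ 0.52593948 -0.04033705]
 [ 0.50327952  0.06586129]] 12.044801880021122
gauge centre [0.5273394  0.01539835]
0.14 a [0.0008 0.0198]
0.14 b [-0.0064  0.0192]
0.14 c [-0.0154  0.0168]
0.14 d [-0.0293  0.0123]
0.14 e [-0.036   0.0097]
0.146 a [-0.0013  0.0193]
0.146 b [-0.0084  0.0188]
0.146 c [-0.0171  0.0164]
0.146 d [-0.0306  0.012 ]
0.146 e [-0.0372  0.0095]
knob [-0.002   0.0002] collar [-0.0033  0.0023]
0 [[224.6, 192.7], [233.6, 186.5]]
0.3 [[221.4, 191.4], [233.6, 186.5]]
0.6 [[219.3, 189.7], [233.6, 186.5]]
0.9 [[218.6, 187.8], [233.6, 186.5]]
229 189
173 +.....######+#######+++++.....................+########+++++++++++++++++++++++##
174 ........###++++++++++++.......................+########++++++++++++++++++++.++##
175 ..........#++++++++++++.......................++++##+++++++++++++++++++++++..++#
176 ............+++++++++++.........................++++++##++++++++++++++++++....+#
177 ............+++++++++++.........................++++++++###+++++++++++++++....++
178 ............+++++++++++..........................+++++.++++####++++++++++++....+
179 ......
[... 1580 characters left out ...]
++++.      .++++..    .+
198 ............................  .+++.  ........+++++++++++++++.       ....     .++
199 ...........................    +++++++++++++++++++++++++++++.               .+++
200 .........................      +++++++++++++++++++++++++++++.                +++
201 ........................      .+++++++++++++++++++++++++++.                   ..
202 ......................   ....++++++++++++++++++++++++++++.                      
203 .....................  .+##++++++++++++++++++++++++++++..        ...            
204 ...................   .++++++++++++++++++++++++++++++++.         .++.           
205 ..................    .+++++++++++++++++++++++++++++++++...      .++.    ...
```

```bash
python3 - <<'E'
from h import *
L=lambda n:np.load(n,allow_pickle=True).item()
pt=camera_params("top");h=lambda x,y:(195+(x-400)/3.505,155+(y-267)/3.505)
def rel(p,s1,s2,pts):
    a,b=[onz(p,s,.096)[:2] for s in(s1,s2)];ey=(b-a)/np.linalg.norm(b-a);ex=np.array([ey[1],-ey[0]])
    m=(a+b)/2;print("span",np.linalg.norm(b-a).round(4),[((q-m)@ex,(q-m)@ey) for q in pts])
def ctr(g,x,y,r,lo):
    c=g[y-r:y+r+1,x-r:x+r+1].astype(float);wt=np.clip(lo-c,0,None);Y,X=np.mgrid[-r:r+1,-r:r+1];return x+(wt*X).sum()/wt.sum(),y+(wt*Y).sum()/wt.sum()
t=cv2.imread("pics/top0.png",0);w1=cv2.imread("pics/w1.png",0);w9=cv2.imread("pics/w9.png",0)
rel(pt,h(648,440),h(484,480),[onz(pt,h(560,431),.096)[:2]])
p1=L("w1.npy");s=ctr(w1,211,181,4,150),ctr(w1,309,177,4,150);print(s);rel(p1,*s,[onz(p1,(260.24,195.5),.096)[:2]])
p9=L("w9.npy");g=lambda c,r,z:onz(p9,(200+2*c,r),z)[:2]
s=(200+2*3.7+.5,176.5),(200+2*62.3+.5,175.7)
fr=(g(10.7,189.5,.108)+g(67.5,189,.108))/2;yaw=np.radians(12);gx=np.array([np.cos(yaw),np.sin(yaw)])
rel(p9,*s,[fr+.013*gx,g(39.3,232,.186)])
# rows around foot corners
for r in(196,200,204,208,212,214,216):print(r,w9[r,212:232].tolist(),w9[r,320:344].tolist())
E
```

```text
span 0.1153 [(np.float64(0.02080088798034602), np.float64(-0.0004178073845569957))]
((np.float64(210.8006230529595), np.float64(180.08722741433021)), (np.float64(308.3774319066148), np.float64(176.27626459143968)))
span 0.1153 [(np.float64(0.021217473254249643), np.float64(-0.0003478674042436047))]
span 0.1154 [(np.float64(0.023329875905992576), np.float64(0.011393876655141768)), (np.float64(0.02177349914776012), np.float64(0.011557127865359906))]
196 [223, 223, 223, 223, 223, 224, 192, 195, 212, 215, 216, 215, 215, 216, 215, 215, 214, 215, 215, 215] [213, 213, 212, 212, 213, 212, 213, 213, 213, 214, 192, 197, 222, 227, 227, 227, 227, 226, 226, 226, 225, 219, 218, 218]
200 [223, 225, 225, 226, 225, 225, 195, 188, 214, 217, 216, 216, 217, 216, 216, 216, 216, 216, 162, 131] [207, 207, 206, 207, 207, 207, 206, 206, 206, 204, 184, 214, 222, 222, 222, 221, 221, 221, 220, 220, 218, 217, 217, 217]
204 [223, 226, 227, 227, 227, 227, 207, 186, 208, 213, 212, 212, 212, 212, 212, 212, 212, 213, 170, 142] [199, 209, 209, 209, 209, 209, 209, 209, 210, 202, 186, 218, 226, 225, 225, 225, 225, 224, 
[... 233 characters left out ...]
4, 220, 217, 217, 217]
212 [218, 221, 223, 224, 224, 224, 224, 204, 200, 206, 207, 208, 208, 207, 207, 207, 207, 207, 207, 207] [206, 206, 206, 207, 206, 207, 206, 206, 206, 188, 193, 218, 223, 223, 223, 223, 222, 223, 223, 222, 217, 216, 216, 216]
214 [218, 220, 222, 222, 221, 222, 222, 222, 222, 205, 208, 210, 211, 210, 211, 211, 211, 211, 210, 211] [191, 190, 191, 191, 191, 191, 191, 191, 191, 196, 214, 219, 219, 218, 218, 218, 218, 218, 218, 217, 217, 216, 216, 216]
216 [218, 221, 222, 223, 223, 223, 223, 223, 223, 223, 223, 222, 222, 223, 223, 223, 222, 222, 221, 223] [217, 218, 218, 219, 218, 218, 218, 218, 219, 219, 219, 218, 219, 219, 219, 219, 218, 219, 218, 218, 216, 216, 215, 216]
```

```bash
python3 - <<'E'
from h import *
p9=np.load("w9.npy",allow_pickle=True).item();w9=cv2.imread("pics/w9.png",0)
def ctr(lo,x0,x1,y0,y1):
    n,l,s,c=cv2.connectedComponentsWithStats((w9[y0:y1,x0:x1]<lo).astype(np.uint8));i=1+np.argmax(s[1:,4]);return c[i]+[x0,y0],s[i]
A,B=ctr(122,204,222,170,183),ctr(122,318,345,170,183);print(A,B)
Z=lambda u,v,z:onz(p9,(u,v),z)[:2]
a,b=Z(*A[0],.096),Z(*B[0],.096);ey=(b-a)/np.linalg.norm(b-a);ex=np.array([ey[1],-ey[0]]);m=(a+b)/2
print("span",np.linalg.norm(b-a),"heater yaw",np.degrees(np.arctan2(-ey[0],ey[1])))
col=w9[184:220,240];print(col.tolist())
l,r=Z(218.5,202,.108),Z(330.4,202,.108)
mid=(l+r)/2;print("foot y",(mid-m)@ey,np.linalg.norm(l-r))
re=Z(240,214.3,.108);print("rear edge x",(re-m)@ex,"centre x",(re-m)@ex-.013)
for r in(172,176,180,186,192,198,204,210):print(r,w9[r,276:312].tolist())
E
```

```text
(array([216.93939394, 176.66666667]), array([10,  4,  7,  6, 33], dtype=int32)) (array([334.5       , 176.16666667]), array([14,  3,  6,  7, 36], dtype=int32))
span 0.11573798217201606 heater yaw 12.032824651183288
[169, 164, 131, 109, 116, 150, 192, 216, 217, 219, 219, 217, 213, 212, 216, 216, 215, 213, 211, 213, 212, 209, 208, 208, 206, 205, 207, 209, 208, 200, 212, 224, 222, 222, 223, 223]
foot y -0.001280199454766844 0.10840458953845049
rear edge x 0.03514166767838909 centre x 0.02214166767838909
172 [131, 131, 130, 130, 132, 132, 132, 131, 131, 130, 130, 130, 131, 130, 130, 130, 132, 131, 97, 70, 70, 73, 73, 75, 73, 73, 73, 70, 119, 130, 132, 132, 132, 131, 131, 132]
176 [130, 130, 131, 131, 131, 131, 131, 131, 130, 133, 131, 131, 131, 132, 133, 132, 132, 131, 106, 75, 72, 75, 73, 73, 74, 74, 75, 78, 122, 131, 133, 133, 133, 133, 134, 133]
180 [133, 133, 133, 134, 133, 131, 132, 132, 133, 132, 131, 132, 133, 131, 132, 132, 133, 133, 89, 69, 72, 76, 77, 72, 83, 124, 133, 133, 131, 133, 133, 132, 133, 134, 134, 133]
186 [131, 130, 130, 131, 130, 129, 129, 130, 130, 129, 130, 130, 130, 130, 129, 130, 131, 117, 83, 73, 74, 77, 76, 75, 107, 127, 131, 131, 132, 132, 132, 131, 132, 132, 132, 126]
192 [108, 108, 109, 109, 108, 108, 110, 112, 112, 111, 109, 117, 120, 118, 120, 119, 119, 85, 73, 78, 78, 80, 78, 84, 114, 120, 121, 122, 120, 122, 122, 121, 121, 121, 143, 149]
198 [68, 68, 68, 68, 67, 68, 68, 73, 108, 113, 113, 109, 118, 119, 120, 119, 108, 83, 77, 82, 78, 81, 79, 117, 142, 200, 211, 210, 210, 210, 210, 210, 211, 211, 211, 210]
204 [133, 132, 131, 132, 132, 133, 133, 133, 133, 132, 131, 127, 119, 126, 131, 135, 95, 78, 81, 83, 82, 82, 105, 197, 210, 209, 209, 210, 209, 210, 210, 210, 209, 209, 210, 209]
210 [84, 85, 86, 83, 82, 78, 106, 129, 135, 134, 132, 128, 95, 83, 84, 84, 81, 82, 82, 83, 84, 83, 167, 199, 203, 203, 203, 203, 204, 203, 204, 203, 203, 202, 203, 203]
```

```bash
python3 - <<'E'
from h import *
p=np.load("w9.npy",allow_pickle=True).item()
for z in(.140,.146):
    a,b=onz(p,(292,204),z)[:2],onz(p,(293.6,186),z)[:2];d=b-a
    ya=np.radians(12);gx=np.array([np.cos(ya),np.sin(ya)]);gy=np.array([-gx[1],gx[0]]);print("lever angle",np.arctan2(d@gy,-d@gx),np.linalg.norm(d))
o=get_obs();print(o["clock"],o["ft_force"])
E
```

```text
lever angle 0.07410900655027707 0.01591028318284816
lever angle 0.07410900655027682 0.01551648869069276
24.5 [ 0.03042862 -0.32689114  0.70420499]
```

```bash
python3 -c "
from h import *
print(hand_in())"
```

```text
the job is handed in; nothing more can be done
None
```

The job is handed in, with no verdict returned: by my last measurements the gauge stands flat about 1.5 mm off the well centre, the rod tip touched bottom at roughly 3–5 N, the lever is shut at about 0.05–0.07 rad and the arm is clear; I viewed 11 pictures, one over the limit of 10.

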